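# Meter beads from the dispenser into a craft kit cup

## Task

Make up one bead kit: stand the cup on the table under the lip of the dispenser's chute, then pull the slide gate partway out so that the beads of the first two cells (four beads) roll into the cup while the two beads of the third cell, the one nearest the gate's handle, stay in the dispenser, and push the gate fully shut again. After that, drop the wooden toggle into the cup. Leave the cup standing with everything in it, and leave the cone of yarn, the roll of tape and the carton where they are.

Things in the scene. Friction and masses are not known exactly. Their poses are not given: they have to be found in the camera images.
- dispenser: Plywood bead dispenser, fixed, 200 mm high. Origin: centre of its foot on the table; x to its back, y away from the gate's handle, z up. Open-topped bin (x -19 to 23, y -57 to 57 mm) with three cells in a row along y, centred at y = 34, 0, -34 mm, each 30 x 30 mm inside, 4 mm partitions, clear front. Its floor is the slide gate (top at z = 142 mm). A chute below runs out to the front (-x).
- chute_lip (a point): Middle of the chute plate's front edge, top side, 90 mm in front of the dispenser's origin, 84 mm above the table. The aluminium plate (106 wide, 4 mm thick) rises 14 degrees to the bin between guides that narrow to about 50 mm, 20 to 45 mm high. Below it is free for 45 mm behind the lip. Axes: the dispenser's.
- drop_spot (a point): Point on the table 22 mm in front of the chute's lip, on its centre line: the cup's centre should stand here (within 20 mm) to catch the beads. The cup's back rim is then under the plate (clear height 80 mm), so bring it in low from the front. Axes: the dispenser's.
- gate (a joint): Slide gate, m: 0 shut, 0.108 fully out; pulled out towards the dispenser's -y. Starts up to 4 mm ajar; stays where left; moves at 3 to 4 N. Its edge uncovers the first cell (y = 34 mm) from 0.004, the second from 0.038, the third (nearest the handle) from 0.072 on. A cell empties when about 25 mm of it is open, so 0.062 to 0.080 empties two; at 0.070 the edge is under the second partition.
- gate_grip (a point): Grip point of the gate's upright wooden tab: 20 mm wide (dispenser's x), 12 mm thick (y). Tab top 17 mm above this point, gate plate (30 mm wide) 30 mm below it; the bin's top is 28 mm above it. With the gate shut the point is 61 mm beyond the bin's end wall; it moves with the gate. Axes: the dispenser's.
- cup_mid (a point): Dark green cup, loose, centre half-way up (32.5 mm above its underside): 90 mm across the rim, 82 mm at the foot, 65 mm high, wall 4 mm, floor 5 mm, 0.16 kg. Its -x axis points at its handle, z up.
- cup_handle (a point): Grip point of the cup's handle, a solid lug that sticks out level from the cup's side: 12 mm thick (cup's y), 24 mm high, it ends 88 mm from the cup's axis. This point is 70 mm from the axis (towards the cup's -x) and 46 mm above the underside; the lug's top is 12 mm above it. Axes as the cup's.
- toggle_mid (a point): Dark wooden toggle, loose on the table: 52 mm long (its x), a 14 x 14 mm bar with an 18 x 18 x 12 mm block at either end. Point at its centre, 9 mm above its underside; the bar's free length is 28 mm.
- cone: Bystander, loose: cone of white yarn, 104 mm across at the foot, 138 mm high, origin at the centre of its underside.
- tape: Bystander, loose: roll of paper tape lying flat, 72 mm across, 24 mm high, origin at the centre of its underside.
- carton: Bystander, loose: open cardboard carton 90 x 120 x 60 mm, origin at the centre of its underside.
- bead1: Round clay bead, 24 mm across, 14 g, origin at its centre; starts in the dispenser's first (y = +34 mm) cell, lower of two.
- bead2: Round clay bead, 24 mm across, 14 g, origin at its centre; starts in the dispenser's first (y = +34 mm) cell, upper of two.
- bead3: Round clay bead, 24 mm across, 14 g, origin at its centre; starts in the dispenser's second (y = 0) cell, lower of two.
- bead4: Round clay bead, 24 mm across, 14 g, origin at its centre; starts in the dispenser's second (y = 0) cell, upper of two.
- bead5: Round clay bead, 24 mm across, 14 g, origin at its centre; starts in the dispenser's third (y = -34 mm) cell, lower of two.
- bead6: Round clay bead, 24 mm across, 14 g, origin at its centre; starts in the dispenser's third (y = -34 mm) cell, upper of two.

How it is judged:
By the outcome, as a careful person would: the job done as asked, in the order asked, and still so for the second after the job is handed in, with the robot touching nothing.
It also fails if it takes over 72 s, if anything falls off the work surface, if the arm or the gripper's body presses on something with over 40 N, if the wrist force passes 120 N, or if a joint passes its speed limit or range.

## Robot

A 7-joint arm with a two-finger parallel gripper is mounted at the origin on the work surface. World frame = base frame: x ahead of the robot, y to its left, z up, the work surface at z = 0. Lengths are in m, angles in degrees, forces in N, time in s.
With the tool pointing down it reaches from about 0.35 to 0.9 m from the base axis. Payload 19.9 kg.
Tool frame: the origin (TCP) lies at the very end of the fingers, on their centre line; the grasp point (between the pads) lies 19 mm behind it; z points along the fingers, y is the line along which they close (so a half turn about z gives the same grasp; the last joint's range is limited). The gripper opens to 85 mm and grips with 20 to 120 N. Pads are 22 mm wide; open, the fingers measure 114 mm over their backs; the gripper's body (76 mm by 85 mm) begins 54 mm behind the grasp point. The pads swing forward as they close: fully open they stand 13 mm farther back than shut.
Start: joints at [-67.924, 23.915, -0.59, 92.452, 0.269, 63.638, -3.037], TCP at [0.259, 0.569, 0.231] pointing down, gripper open.
Joint ranges: [-161.28, 161.28], [-22.2, 115.67], [-73.04, 71.86], [3.21, 147.25], [-68.34, 248.33], [10.77, 114.83], [-161.83, 161.83]. Speed limits (degrees/s): [108.29, 108.29, 136.94, 136.94, 172.46, 172.46, 172.46].

## Interface

Orientations are given as a 3x3 rotation matrix whose columns are the frame's x, y, z axes.
In Python, from bench import r gives the robot as it stands. The module is installed in compiled form; this text tells all that it offers. Calls block until the motion is done:
- r.goto(position, orientation): joint-space move of the TCP to a pose.
- r.servo_line(position, max_speed=0.15, ori=None): straight line of the TCP; ori=None keeps the orientation; max_speed is the mean speed in m/s.
- r.move_joints(angles): joint-space move.
- r.release() and r.clamp(squeeze=None): open the fingers fully, or close them until they stop; squeeze is the grip in N (None keeps the last).
- r.wait(seconds).
- r.ik(position, orientation): joint angles nearest the present ones, or None.
- r.get_image(name): name is "side" or "top" or "wrist"; returns a dict with "color" (420x560x3 uint8, red, green, blue), "range_z" (420x560 float32, m along the optical axis (not along the pixel's ray), 0 where there is no reading), "vertical_fov" (degrees; the focal length in pixels is half the picture's height over the tangent of half this angle, whatever the lens; pixels are square), "cx", "cy" (the principal point, pixels), "D" ([k1, k2, p1, p2, k3] as OpenCV has them; the pictures are not rectified), "pose" (4x4, takes a point from camera to world coordinates). Camera axes: x right, y up, looking along -z (the intrinsics and any distortion apply to the point x, -y, -z); pixel columns grow to the right and rows downward; lengths in m; the calibration is good to about 2 mm. A picture is of the moment at which its call begins.
A pose or a line that the arm cannot do raises r.IKError and nothing moves.
- r.hand_in(): hands the job in; it is judged then, once.
Readings, each from a call of its own:
- r.get_t(): time.
- r.get_joint_positions(): joint angles.
- r.get_joint_vel(): joint speeds.
- r.get_joint_torque(): joint torques, N m.
- r.get_tool_pos(): TCP position.
- r.get_tool_rot(): TCP orientation.
- r.get_force(): force on the tool from outside, world axes, zero at the start.
- r.get_moment(): the same for the moment, N m.
- r.get_finger_gap(): finger opening in m.
- r.get_gripper_force(): force on a finger pad.
Only numpy, scipy, OpenCV 4.12 (cv2) and the standard library are available. Lean on these libraries where they do the work, as an engineer would, in place of code of your own. Each camera call takes 0.05 s, during which the arm holds its last target. There are 200 camera calls.

## Working session

There is one attempt and no reset: what is moved stays moved. The work goes in short steps, each a Python script; the robot and the scene stay as the last script left them, time stands still between calls to the robot, and variables do not carry over. Pictures are saved under pics/ and viewed, at most 10 in all, crops included, and the job is handed in when it is done.

```bash
mkdir -p pics; cat > h.py <<'E'
import numpy as np, cv2, sys
from bench import r
def cloud(im):
    h,w=im["range_z"].shape; f=h/2/np.tan(np.radians(im["vertical_fov"])/2)
    K=np.array([[f,0,im["cx"]],[0,f,im["cy"]],[0,0,1.]])
    v,u=np.mgrid[0:h,0:w]
    p=cv2.undistortPoints(np.stack([u,v],-1).reshape(-1,1,2).astype(np.float64),K,np.array(im["D"],float)).reshape(h,w,2)
    z=im["range_z"].astype(float)
    c=np.stack([p[...,0]*z,-p[...,1]*z,-z,np.ones_like(z)],-1)
    P=(c@np.array(im["pose"]).T)[...,:3]; P[z==0]=np.nan
    return P
def save(n,im): cv2.imwrite("pics/"+n,im["color"][...,::-1])
E
python3 - <<'E'
from h import *
a=[r.get_image(n) for n in("side","top")]
for n,i in zip(("side","top"),a):
    np.save(n+".npy",cloud(i)); np.save(n+"_c.npy",i["color"]); print(n,np.round(i["pose"],2).tolist(),i["vertical_fov"],i["D"])
cv2.imwrite("pics/top0.png",a[1]["color"][...,::-1]);cv2.imwrite("pics/side0.png",a[0]["color"][...,::-1])
E
```

```text
side [[0.79, 0.47, -0.39, 0.12], [-0.61, 0.59, -0.53, -0.62], [-0.02, 0.66, 0.75, 1.0], [0.0, 0.0, 0.0, 1.0]] 45.76544212314915 [0.02618792 0.         0.         0.         0.        ]
top [[-0.03, 0.99, -0.15, 0.46], [-1.0, -0.03, 0.01, -0.01], [0.01, 0.15, 0.99, 1.06], [0.0, 0.0, 0.0, 1.0]] 52.24148287865515 [-0.05644176  0.          0.          0.          0.        ]
```

View pics/top0.png

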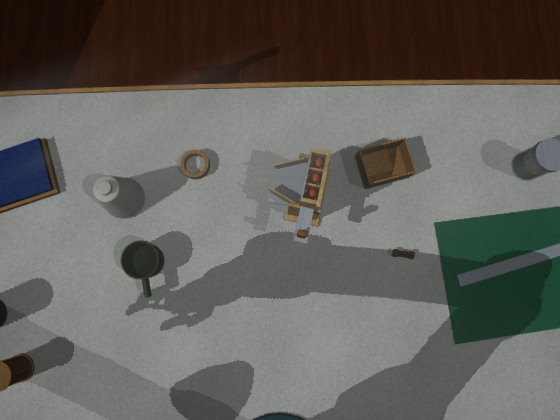

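View pics/side0.png

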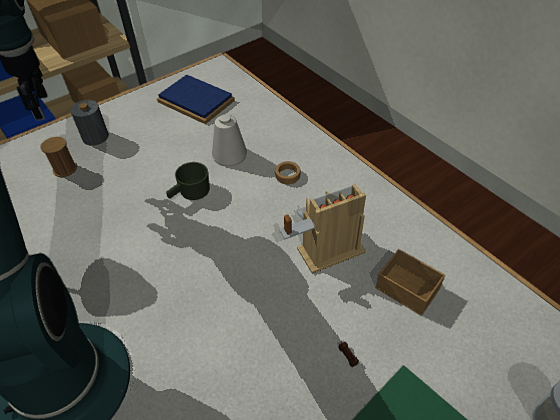

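The top view shows the cup at (142,260) with its handle at (146,288), the bin at (315,178) with the beads in it, and the chute to its left. The gate tab is at (303,234), the toggle at (403,253), the tape at (195,164), the cone at (107,188) and the carton at (387,163). The side view agrees.

```bash
python3 - <<'E'
from h import *
P=np.load("top.npy");C=np.load("top_c.npy");S=np.load("side.npy");SC=np.load("side_c.npy")
def reg(P,u0,u1,v0,v1,zl,zh):
    q=P[v0:v1,u0:u1].reshape(-1,3); return q[(q[:,2]>zl)&(q[:,2]<zh)]
def rect(n,q): 
    r_=cv2.minAreaRect(q[:,:2].astype(np.float32)*1000); print(n,len(q),np.round(r_[0],1),np.round(r_[1],1),round(r_[2],1),"z",np.round(np.percentile(q[:,2],[5,50,95])*1000,1))
print("table z",np.nanmedian(P[300:330,300:330,2]),np.nanmedian(S[240:260,200:220,2]))
rect("bin top",reg(P,270,340,130,225,.185,.215))
rect("bin top side",reg(S,290,375,175,275,.193,.21))
rect("foot?",reg(P,270,340,190,240,.003,.03))
rect("tab",reg(P,285,325,215,250,.172,.2)); rect("tab side",reg(S,275,300,205,245,.172,.2))
rect("gateplate",reg(P,285,325,205,250,.12,.15))
for n,z in(("rim",(.055,.075)),):
    q=reg(P,110,175,230,285,*z); rect(n,q)
    A=np.c_[2*q[:,:2],np.ones(len(q))];
    h=cv2.convexHull(q[:,:2].astype(np.float32)*1000)[:,0]
q=reg(P,110,175,230,305,.02,.08); rect("cup all",q)
q=reg(P,138,160,281,305,.04,.07); rect("handle",q); 
q=reg(S,160,220,155,205,.058,.075); rect("cup rim+h side",q)
q=reg(P,385,422,240,265,.008,.03); rect("toggle",q)
q=reg(S,335,362,335,370,.008,.03); rect("toggle side",q)
rect("tape",reg(P,170,220,140,185,.012,.04)); rect("cone",reg(P,80,150,165,220,.01,.16)); rect("carton",reg(P,345,425,130,195,.04,.08))
q=reg(P,255,318,140,215,.05,.12);rect("chute",q)
for u,v in((275,185),(265,185),(290,185),(300,185),(285,162),(275,190)):print(u,v,np.round(P[v,u],3))
E
```

```text
table z -0.0003188277363987968 0.0005167167309220178
bin top 739 [658.7 -92.2] [ 42.1 121.8] 76.4 z [185.9 198.5 201.9]
bin top side 514 [657.4 -91.7] [ 47.4 122.5] 77.8 z [193.8 198.9 202.2]
foot? 302 [609.3 -81.2] [172. 124.] 87.3 z [ 3.1  8.7 13.8]
tab 60 [543.7 -62.6] [19.8 11.5] 76.2 z [181.1 188.2 190.9]
tab side 72 [542.3 -63.9] [20.4 12.4] 73.9 z [173.6 185.6 190.2]
gateplate 487 [568.  -66.1] [68.3 80. ] 80.2 z [135.7 141.5 144.6]
rim 316 [503.4 309.3] [89.6 90.3] 53.0 z [56.1 63.1 66.9]
cup all 745 [491.1 298.7] [121.6  91.2] 40.1 z [25.5 54.4 66. ]
handle 112 [436.2 297.4] [37.1 13.4] 9.0 z [41.7 55.4 59.4]
cup rim+h side 236 [492.  299.6] [118.8  90.6] 41.4 z [58.5 62.8 67.5]
toggle 144 [ 503.2 -318.6] [52.7 17.6] 81.2 z [11.6 16.1 19.9]
toggle side 189 [ 500.6 -320.7] [51.  18.2] 81.4 z [10.3 15.2 19. ]
tape 366 [741.3 190.5] [71.  70.8] 25.9 z [14.9 23.1 26.5]
cone 1656 [653.1 360.9] [ 82.5 101.1] 42.9 z [ 18.1  90.9 137.8]
carton 556 [ 727.5 -282.4] [ 91.7 121.3] 13.7 z [42.  57.  61.9]
chute 1364 [663.6 -57.2] [120.3 115.3] 76.5 z [ 83.8  94.3 112.3]
275 185 [ 0.667 -0.009  0.086]
265 185 [ 0.686  0.016 -0.001]
290 185 [ 0.664 -0.044  0.094]
300 185 [ 0.662 -0.066  0.102]
285 162 [ 0.71  -0.033  0.126]
275 190 [ 0.647 -0.009  0.124]
```

```bash
cat >> h.py <<'E'
a=np.radians(13.5)
DY=np.array([np.cos(a),-np.sin(a),0]); DX=np.array([-np.sin(a),-np.cos(a),0]); O=np.array([.6586,-.0901,0])
DROP=O-.112*DX
def down(deg):  # tool y (closing) at this world angle, tool pointing down
    t=np.radians(deg); y=np.array([np.cos(t),np.sin(t),0]); z=np.array([0,0,-1.]); return np.c_[np.cross(y,z),y,z]
def st(m=""): print(m,"t%.1f"%r.get_t(),np.round(r.get_tool_pos(),4),"F",np.round(r.get_force(),1),"gap%.4f"%r.get_finger_gap(),"g%.0f"%r.get_gripper_force())
def u(deg): return np.array([np.cos(np.radians(deg)),np.sin(np.radians(deg)),0])
E
python3 - <<'E'
from h import *
Z=np.array([0,0,1.]); st(); print(np.round(r.get_tool_rot(),2).tolist(), DROP)
hd=190.; ht=121.5; cup=np.array([.5034,.3093,0])
tests={"cup":(cup+.07*u(hd)+.027*Z,hd+90),"place":(DROP+.07*u(ht)+.03*Z,ht+90),"pre":(DROP+.2*u(ht)+.03*Z,ht+90),
"gate":(O-.118*DY+.153*Z,np.degrees(np.arctan2(DX[1],DX[0]))),"out":(O-.188*DY+.153*Z,np.degrees(np.arctan2(DX[1],DX[0]))),
"tog":(np.array([.502,-.3195,.0]),171.3),"togdrop":(O-.124*DX+.08*Z,np.degrees(np.arctan2(DY[1],DY[0])))}
for k,(p,d) in tests.items():
    for o in(0,180):
        q=r.ik(p,down(d+o)); print(k,o,d,None if q is None else np.round(q,0))
E
```

```text
t0.1 [0.2586 0.5686 0.2307] F [-0.1  0.7 -0.4] gap0.0854 g0
[[-0.91, 0.41, -0.0], [0.41, 0.91, -0.0], [-0.0, -0.0, -1.0]] [0.68474588 0.01880543 0.        ]
cup 0 280.0 [-59.  34.  27. 115. -24.  37. -96.]
cup 180 280.0 [-37.  31.  -1. 114.   1.  35.  61.]
place 0 211.5 [ -48.   59.   62.   97.  -59.   62. -116.]
place 180 211.5 [-27.  43.  24.  96. -22.  46.  39.]
pre 0 211.5 [ -62.   56.   62.  103.  -59.   59. -125.]
pre 180 211.5 [-32.  38.  15. 102. -14.  42.  22.]
gate 0 -103.5 [-37.  30.  52. 109. -29.  55. -75.]
gate 180 -103.5 [-19.  23.  28. 109. -14.  52.  92.]
out 0 -103.5 [-41.  21.  52. 118. -21.  50. -81.]
out 180 -103.5 [-24.  16.  30. 118. -11.  48.  89.]
tog 0 171.3 [ -12.   59.   62.  106.  -63.   58. -111.]
tog 180 171.3 [ -6.  51.  50. 106. -52.  49.  62.]
togdrop 0 -13.5 [-30.  45.  38.  90. -31.  56.   4.]
togdrop 180 -13.5 [ -2.  39.  -5.  89.   4.  52. 159.]
```

```bash
python3 - <<'E'
from h import *
Z=np.array([0,0,1.]); hd=190.; ht=121.5; cup=np.array([.5034,.3093,0])
g=cup+.07*u(hd); R0=down(hd+270); R1=down(ht+270)
r.goto(g+.16*Z,R0); st("above")
save("wrist1.png",r.get_image("wrist"))
r.servo_line(g+.027*Z,.12); st("down")
r.clamp(60); st("grip")
r.servo_line(g+.07*Z,.1); st("lift")
r.goto(DROP+.2*u(ht)+.07*Z,R1); st("pre")
save("wrist2.png",r.get_image("wrist")); 
T=r.get_image("top"); save("top2.png",T)
P=cloud(T); q=P.reshape(-1,3); q=q[np.isfinite(q[:,2])]
E
```

```text
above t1.4 [0.4342 0.2982 0.1602] F [-0.1 -0.4  1. ] gap0.0849 g0
down t2.7 [0.4348 0.2974 0.0276] F [-0.4 -0.4 -0. ] gap0.0854 g0
grip t3.3 [0.4345 0.2972 0.0271] F [-0.4  0.6  5. ] gap0.0110 g60
lift t3.9 [0.4343 0.297  0.0698] F [-0.4 -0.1 -1.5] gap0.0109 g59
pre t4.7 [0.5796 0.1894 0.0691] F [-1.2  0.8 -1.2] gap0.0114 g59
```

View pics/top2.png

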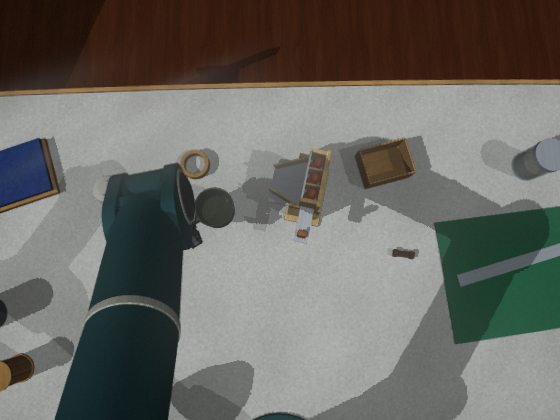

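The cup is held level at about (214,207), clear of the tape (195,164) and in front of the chute (285,180).

```bash
python3 - <<'E'
from h import *
Z=np.array([0,0,1.]); ht=121.5
r.servo_line(DROP+.2*u(ht)+.033*Z,.1)
r.servo_line(DROP+.07*u(ht)+.033*Z,.1); st("in")
r.servo_line(DROP+.07*u(ht)+.0265*Z,.03); st("down")
r.release(); st("rel")
r.servo_line(DROP+.09*u(ht)+.11*Z,.12)
r.servo_line(DROP+.16*u(ht)+.25*Z,.2); st()
T=r.get_image("top"); S=r.get_image("side"); save("top3.png",T);save("side3.png",S)
for I in(T,S):
    p=cloud(I).reshape(-1,3); d=(p-DROP); m=(np.hypot(d[:,0],d[:,1])<.08)&(abs(p[:,2]-.062)<.007)
    q=np.c_[d[m]@DX,d[m]@DY]*1000; print(m.sum(),np.round([q.min(0),q.max(0)],1).tolist())
E
```

```text
in t6.7 [0.6479 0.0793 0.033 ] F [-0.5  0.5 -2.1] gap0.0112 g59
down t7.1 [0.6484 0.0792 0.0268] F [-2.4  2.4  8.7] gap0.0112 g61
rel t7.8 [0.6482 0.0785 0.0265] F [ 0.1 -0.1  0.4] gap0.0851 g0
 t9.6 [0.6009 0.1546 0.2489] F [-0.4 -0.7 -0.9] gap0.0855 g0
231 [[-59.6, -57.8], [20.2, 44.8]]
167 [[-56.4, -61.9], [15.0, 37.7]]
```

```bash
python3 -c "
import cv2,numpy as np
a=cv2.imread('pics/top3.png')[120:290,160:360];b=cv2.imread('pics/side3.png')[140:310,220:420]
cv2.imwrite('pics/c3.png',cv2.resize(np.hstack([a,b]),(800,340)))"
```

```text
(no output)
```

View pics/c3.png

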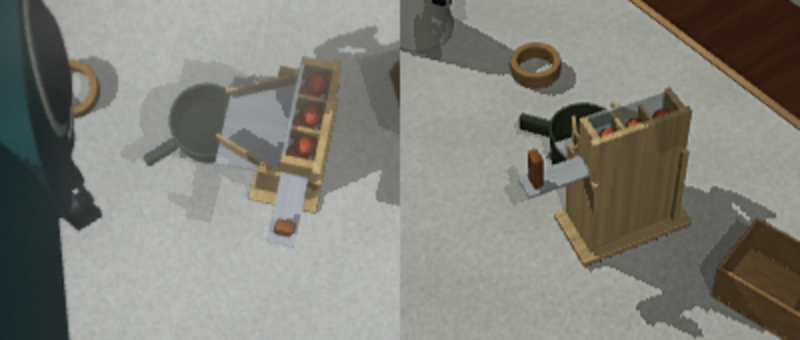

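The cup stands under the lip, its back rim hidden by the plate at about (228,125) in the crop. The tab is at (284,228), and all the cells still hold their beads.

```bash
cat >> h.py <<'E'
def push_shut(start,n=8,lim=9):
    for i in range(1,n+1):
        r.servo_line(start+.001*i*DY,.02); f=r.get_force()@DY; y=(np.array(r.get_tool_pos())-O)@DY
        print(i,"F%.1f y%.4f"%(f,y))
        if abs(f)>lim: break
    return start+.001*i*DY
E
python3 - <<'E'
from h import *
Z=np.array([0,0,1.]); R=down(76.5); g=O-.1186*DY
r.goto(g+.30*Z,R); st("above")
r.servo_line(g+.154*Z,.12); st("down")
r.clamp(50); st("grip")
e=push_shut(g+.154*Z,6); st("shut")
y0=(np.array(r.get_tool_pos())-O)@DY; np.save("y0.npy",y0); print(y0)
E
```

```text
above t10.8 [ 0.5435 -0.0617  0.2996] F [0.5 1.2 0.2] gap0.0858 g0
down t12.1 [ 0.5436 -0.0624  0.1546] F [-0.4  0.4 -0.1] gap0.0852 g0
grip t12.8 [ 0.5433 -0.0624  0.1541] F [-1.6  1.3  3.9] gap0.0193 g49
1 F-2.3 y-0.1176
2 F-12.9 y-0.1175
shut t13.2 [ 0.5443 -0.0626  0.1541] F [-12.5   3.3  13.5] gap0.0193 g50
-0.11754700838258861
```

```bash
python3 - <<'E'
from h import *
y0=float(np.load("y0.npy")); Z=np.array([0,0,1.])
r.servo_line(O+(y0-.0705)*DY+.154*Z,.12); st("out"); print("opening",y0-(np.array(r.get_tool_pos())-O)@DY, r.get_force()@DY)
r.wait(1.5)
T=r.get_image("top"); S=r.get_image("side"); save("top4.png",T);save("side4.png",S)
a=T["color"][120:290,160:360];b=S["color"][140:310,220:420]
cv2.imwrite('pics/c4.png',cv2.resize(np.hstack([a,b]),(800,340))[...,::-1])
E
```

```text
out t14.0 [ 0.4761 -0.0462  0.1541] F [-2.8  1.5  6.5] gap0.0190 g50
opening 0.07015123332016099 -3.1123474525720147
```

View pics/c4.png

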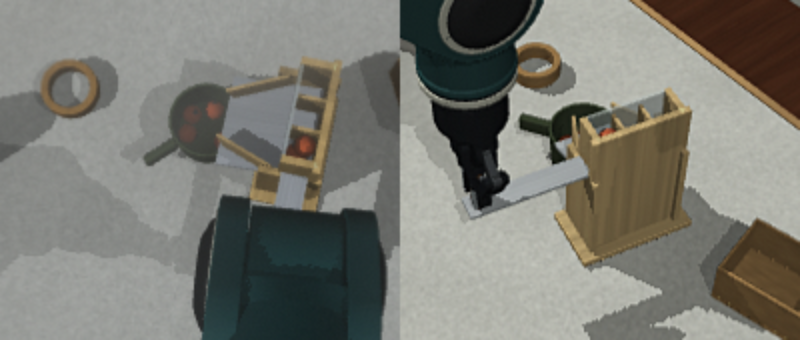

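Cells one and two are empty. Red beads fill the cup at (200,118), and cell three at (303,147) still holds its beads. I'll shut the gate and move on to the toggle.

```bash
python3 - <<'E'
from h import *
y0=float(np.load("y0.npy")); Z=np.array([0,0,1.])
e=O+(y0-.002)*DY+.154*Z
r.servo_line(e,.10); e=push_shut(e,6); st("shut")
r.release(); st("rel")
t=np.array(r.get_tool_pos()); r.servo_line(t+.15*Z,.2)
g=np.array([.502,-.3195,0]); r.goto(g+.17*Z,down(351.3)); st("above tog")
I=r.get_image("wrist"); p=cloud(I); save("w5.png",I); T=r.get_image("top"); save("top5.png",T)
q=p.reshape(-1,3); q=q[(q[:,2]>.008)&(q[:,2]<.03)&(np.hypot(*(q[:,:2]-g[:2]).T)<.05)]
print(len(q),cv2.minAreaRect(q[:,:2].astype(np.float32)*1000),np.percentile(q[:,2],[5,50,95]) if len(q) else 0)
p=cloud(T).reshape(-1,3); m=(p[:,2]>.175)&(p[:,2]<.2)&(np.hypot(*(p-O+.118*DY)[:,:2].T)<.03)
c=cv2.minAreaRect(p[m][:,:2].astype(np.float32)); print("tab y",(np.array([*c[0],0])-O)@DY)
E
```

```text
1 F0.7 y-0.1177
2 F-8.5 y-0.1176
3 F-16.8 y-0.1176
shut t17.2 [ 0.5443 -0.0626  0.154 ] F [-16.3   4.2  19.4] gap0.0194 g52
rel t17.8 [ 0.5453 -0.0629  0.154 ] F [-0.5  0.1  0.3] gap0.0855 g0
above tog t19.9 [ 0.5027 -0.3184  0.17  ] F [1.  0.1 0.1] gap0.0854 g0
969 ((502.7116394042969, -318.3326110839844), (51.342350006103516, 17.789770126342773), 80.8901138305664) [0.01371195 0.01618453 0.01835156]
tab y -0.11705589950795661
```

```bash
python3 - <<'E'
from h import *
Z=np.array([0,0,1.]); g=np.array([.5025,-.3186,0])
r.servo_line(g+.0035*Z,.12); st("down")
r.clamp(40); st("grip")
r.servo_line(g+.30*Z,.2); st("lift")
d=O-.124*DX
r.goto(d+.30*Z,down(-13.5)); st("over")
r.servo_line(d+.16*Z,.15); st()
I=r.get_image("side"); T=r.get_image("top"); save("t6.png",T)
cv2.imwrite('pics/c6.png',cv2.resize(np.hstack([T["color"][120:290,160:360],I["color"][140:310,220:420]]),(800,340))[...,::-1])
E
```

```text
down t21.5 [ 0.5029 -0.3188  0.0041] F [0.6 0.4 0.5] gap0.0853 g0
grip t22.1 [ 0.5026 -0.3186  0.0037] F [-0.5  0.9  4. ] gap0.0128 g40
lift t23.8 [ 0.5022 -0.3184  0.2991] F [ 0.7 -0.2 -0.8] gap0.0129 g40
over t25.2 [0.6873 0.0286 0.3002] F [ 0.4 -0.3  0.6] gap0.0128 g40
 t26.3 [0.6881 0.0303 0.161 ] F [ 0.4 -0.1  0.6] gap0.0126 g40
```

View pics/c6.png

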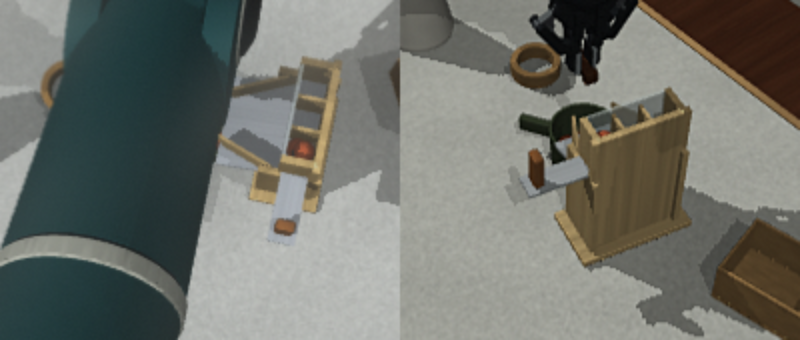

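The toggle is held over the cup at (590,70) in the side half, and the gate is shut. I'll lower it and release.

```bash
python3 - <<'E'
from h import *
Z=np.array([0,0,1.]); d=O-.124*DX
r.servo_line(d+.073*Z,.08); st("low")
r.release(); st("rel")
r.servo_line(d+.30*Z,.2); r.goto(np.array([.45,.30,.30]),down(-13.5)); r.wait(.5); st()
I=r.get_image("side"); T=r.get_image("top")
cv2.imwrite('pics/c7.png',cv2.resize(np.hstack([T["color"][120:290,160:360],I["color"][140:310,220:420]]),(800,340))[...,::-1])
E
```

```text
low t27.7 [0.6879 0.0305 0.0736] F [-0.8 -0.3  0. ] gap0.0128 g40
rel t28.4 [0.6875 0.0304 0.073 ] F [ 0.  -0.3  0.6] gap0.0854 g0
 t31.5 [0.4501 0.2999 0.3   ] F [ 0.5 -0.2 -0.7] gap0.0855 g0
```

View pics/c7.png

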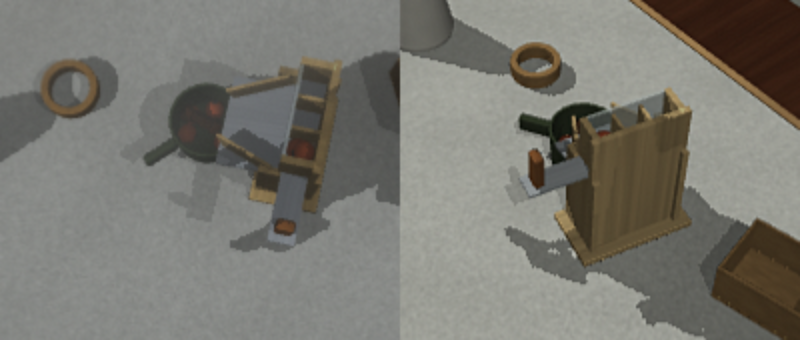

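The cup still stands in place with the beads showing at (200,118), but the toggle is hard to make out in shadow. I'll take one brightened close-up.

```bash
python3 - <<'E'
from h import *
T=r.get_image("top"); S=r.get_image("side")
c=np.hstack([T["color"][150:210,235:295],S["color"][180:240,280:340]]).astype(float)
cv2.imwrite('pics/c8.png',cv2.resize(np.clip(255*(c/255)**.45,0,255).astype(np.uint8),(800,400),interpolation=cv2.INTER_CUBIC)[...,::-1])
p=cloud(T)[150:210,235:295].reshape(-1,3); d=p-DROP; m=np.hypot(d[:,0],d[:,1])<.036; print(np.percentile(p[m][:,2],[5,25,50,75,95]).round(3))
E
```

```text
[0.003 0.007 0.027 0.044 0.087]
```

View pics/c8.png

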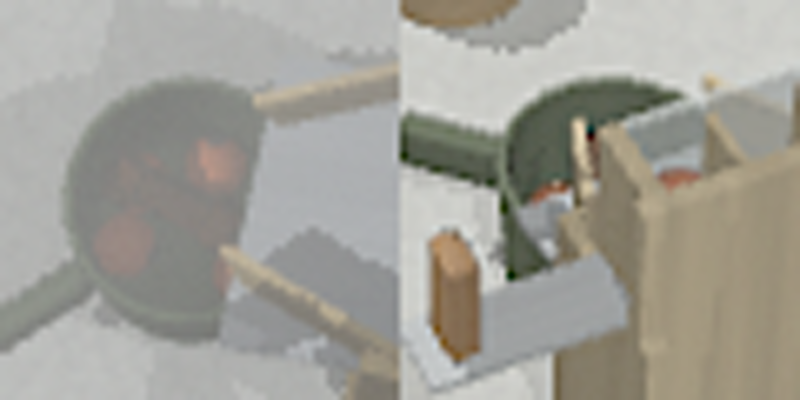

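The close-up shows the dark toggle lying across the beads inside the cup, from about (140,165) to (220,215), with beads at (215,165), (120,240) and (222,270). The job is complete, so I'm handing it in.

```bash
python3 -c "
from bench import r
print(r.hand_in())"
```

```text
the job is handed in; nothing more can be done
None
```

I handed the job in at about 32 s: the cup stands under the chute with the first two cells' beads (three seen, the fourth hidden) and the toggle in it, the third cell still holds its beads, the gate is shut, and I did not touch the cone, tape or carton.

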